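Put the sockets back in their tray in order of size

ROBOT

A 6-joint arm with a two-finger parallel gripper is mounted at the origin on the work surface. World frame = base frame: x ahead of the robot, y to its left, z up, the work surface at z = 0. Lengths are in mm, angles in degrees, forces in N, time in s.
With the tool pointing down it reaches from about 300 to 850 mm from the base axis. Payload 4.2 kg.
Tool frame: the origin (TCP) lies midway between the tips of the shut fingers; the grasp point (between the pads) lies 19 mm behind it (env.grip_point_offset is the distance from the TCP to the grasp point, in mm); z points along the fingers, x is the direction in which the jaws open and shut, and the axes are right-handed (so a half turn about z gives the same grasp; the last joint's range is limited). The gripper opens to 91 mm and grips with 3 to 60 N. Pads are 32 mm wide; open, the fingers measure 118 mm over their backs; the gripper's body (76 mm by 178 mm) begins 60 mm behind the grasp point.
Start: joints at [-74.828, 18.312, 89.639, -0, 72.044, -1.146], TCP at [161.558, -551.853, 213.976] pointing down, gripper open.
Joint ranges: [-177.97, 177.97], [-48.28, 115.42], [12.27, 149.76], [-77.06, 257.06], [2.81, 150.46], [-146.56, 146.56]. Speed limits (degrees/s): [147.25, 147.25, 180, 180, 180, 180].

INTERFACE

Orientations are given as [roll, pitch, yaw] about the fixed x, y, z axes, in that order (R = Rz(yaw) Ry(pitch) Rx(roll)).
In Python, from workcell import env gives the robot as it stands.
- The arm moves only by the shell command python3 -m pendant 'ROWS' [FORCE]. ROWS is JSON, a list of rows, each an object with "xyz": the shift along the tool's x, y, z in m, a list of three; "roll": the turn about the tool's z in degrees; "jaw": the closure, from 0 (fully open) to 1 (shut). A call has exactly 8 rows; each row is the pose to reach, as a shift and turn from the pose commanded when the call began, along the tool's axes at that moment; what a row does not reach only later rows make up. A row lasts 1/8 s, in which the tool goes at most 62.5 mm and 10.7 degrees, less where a joint would pass 70% of its speed; a pose out of reach is approached as far as the arm can. A call with a gripper value outside its range is refused whole. The fingers move at their own pace and stop on an object; FORCE is the grip in N (left out, the last holds). Time passes only in rows, so rows that repeat a pose let the fingers close, or fill a call up. It gives the time, the measured TCP pose, the force and the opening at its end, in the units of the state.
- env.state(): the state, without advancing time (a new reading comes with each control period).
- env.grab_frame(name): name is "scene" or "top" or "wrist"; returns (picture, depth): 420x560x3 uint8, blue, green, red; 420x560 float32, mm along the optical axis (not along the pixel's ray), 0 where there is no reading.
- env.camera_params(name): a dict with "camera_matrix" (3x3 intrinsics, pixels), "cam_to_world" (4x4, takes a point from camera to world coordinates); the wrist camera has in their place "hand_eye" (4x4, takes a point from camera to tool coordinates, whose origin is the TCP and whose axes are the tool frame's). Camera axes: x right, y up, looking along -z (the intrinsics and any distortion apply to the point x, -y, -z); pixel columns grow to the right and rows downward; lengths in mm; the calibration is good to about 2 mm. A picture is of the moment at which its call begins: read the wrist's pose just before it. camera_params takes no time and is no camera call.
- env.job_done(): hands the job in, once; it reports no verdict.
The state is a dict: "time_s": time; "qpos": joint angles; "qvel": joint speeds; "effort": joint torques, N m; "ee_pos": TCP position; "ee_rot": TCP orientation; "force": force on the tool from outside, world axes, zero at the start; "torque": the same for the moment, N m; "gripper_width": finger opening in mm.
Only numpy, scipy, OpenCV 4.12 (cv2) and the standard library are available. Lean on these libraries where they do the work, as an engineer would, in place of code of your own. Each camera call takes 0.05 s, during which the arm holds its last target. There are 200 camera calls.

TASK

Put the four loose wrench sockets back in the red-rimmed tray in order of size: each one standing upright, opening up, centred on the yellow disc that matches its size, the smallest socket on the smallest disc through to the largest on the largest. Leave the oil bottle and the cup of screws standing where they are.

Things in the scene. Friction and masses are not known exactly. Their poses are not given: they have to be found in the camera images.
- socket_14: The smallest of four bright steel hexagon sockets for a socket wrench: a plain round cylinder standing upright on the bench, dark hexagonal opening on top, 22 mm outer diameter, 38 mm high, the same all the way up; about 70 g. Origin: centre of its underside; z up along its axis. Loose; no other thing within 40 mm of its axis at the start.
- socket_19: The second smallest of four bright steel hexagon sockets for a socket wrench: a plain round cylinder standing upright on the bench, dark hexagonal opening on top, 29 mm outer diameter, 40 mm high; the lowest 10 mm (drive end) is narrower, 28 mm, so grip it above 14 mm; about 120 g. Origin: centre of its underside; z up along its axis. Loose; no other thing within 40 mm of its axis at the start.
- socket_24: The second largest of four bright steel hexagon sockets for a socket wrench: a plain round cylinder standing upright on the bench, dark hexagonal opening on top, 36 mm outer diameter, 44 mm high; the lowest 10 mm (drive end) is narrower, 32 mm, so grip it above 14 mm; about 200 g. Origin: centre of its underside; z up along its axis. Loose; no other thing within 40 mm of its axis at the start.
- socket_32: The largest of four bright steel hexagon sockets for a socket wrench: a plain round cylinder standing upright on the bench, dark hexagonal opening on top, 44 mm outer diameter, 50 mm high; the lowest 10 mm (drive end) is narrower, 37 mm, so grip it above 14 mm; about 340 g. Origin: centre of its underside; z up along its axis. Loose; no other thing within 40 mm of its axis at the start.
- disc_14: The smallest of four flat yellow discs on the black floor of a shallow red-rimmed tray, 26 mm in diameter, no step. They lie in a row in order of size, 54 mm between centres. The tray is 238 x 80 mm outside, its floor 4 mm and its rim (4 mm wide) 8 mm above the bench; it does not move and may lie at any angle. Origin: its centre, on the floor surface; x along the row towards the largest, z up.
- disc_19: The second smallest of four flat yellow discs on the black floor of a shallow red-rimmed tray, 33 mm in diameter, no step. They lie in a row in order of size, 54 mm between centres. Same tray: floor 4 mm, rim 8 mm above the bench. Origin: its centre, on the floor surface; x along the row towards the largest, z up.
- disc_24: The second largest of four flat yellow discs on the black floor of a shallow red-rimmed tray, 40 mm in diameter, no step. They lie in a row in order of size, 54 mm between centres. Same tray: floor 4 mm, rim 8 mm above the bench. Origin: its centre, on the floor surface; x along the row towards the largest, z up.
- disc_32: The largest of four flat yellow discs on the black floor of a shallow red-rimmed tray, 48 mm in diameter, no step. They lie in a row in order of size, 54 mm between centres. Same tray: floor 4 mm, rim 8 mm above the bench. Origin: its centre, on the floor surface; x along the row towards the largest, z up.
- oil_bottle: Small upright oil bottle, clear and orange with a red pointed cap, 40 mm in diameter, 62 mm high; stands among the sockets, loose. Not to be disturbed. Origin: centre of its underside; z up.
- screw_cup: White plastic cup of screws, 62 mm across its rim, 50 mm at the foot, 52 mm high; stands among the sockets, loose. Not to be disturbed. Origin: centre of its underside; z up.

How it is judged (in metres and radians):
At the end, for the whole second after the job is handed in: Each of the four sockets stands upright (within 0.08 rad) on the tray floor (its underside less than 4 mm above it), at rest, with its axis within 12 mm of the centre of the disc of its own size, all released (horizontal distance between socket_14 and disc_14 below 0.012 m and z of socket_14 in the frame of disc_14 below 0.004 m and angle between each of socket_14, socket_19, socket_24, socket_32's own z axis and vertical below 0.08 rad and linear speed of each of socket_14, socket_19, socket_24, socket_32 below 0.02 m/s and angular speed of each of socket_14, socket_19, socket_24, socket_32 below 0.2 rad/s and horizontal distance between socket_19 and disc_19 below 0.012 m and z of socket_19 in the frame of disc_19 below 0.004 m and horizontal distance between socket_24 and disc_24 below 0.012 m and z of socket_24 in the frame of disc_24 below 0.004 m and horizontal distance between socket_32 and disc_32 below 0.012 m and z of socket_32 in the frame of disc_32 below 0.004 m); the robot touches nothing.
It fails at once if the oil bottle is knocked over or pushed more than 20 mm from its place (distance of oil_bottle from where it was at the start of the episode above 0.02 m or angle between oil_bottle's own z axis and vertical above 0.35 rad).
It fails at once if the cup of screws is knocked over or pushed more than 20 mm from its place (distance of screw_cup from where it was at the start of the episode above 0.02 m or angle between screw_cup's own z axis and vertical above 0.35 rad).
It also fails if it takes over 112 s, if anything falls off the work surface, if the arm or the gripper's body presses on something with over 40 N, if the wrist force passes 120 N, or if a joint passes its speed limit or range.

## Working session

There is one attempt and no reset: what is moved stays moved. The work goes in short steps, Python scripts to look and compute and a shell command to move; the robot and the scene stay as the last step left them, time stands still between calls to the robot, and variables do not carry over. Pictures are saved under pics/ and viewed, about 12 in all and at most 16, crops included, and the job is handed in when it is done.

```bash
mkdir -p pics; ls; cat > h.py <<'E'
import numpy as np, cv2
from workcell import env
E
python3 - <<'E'
from h import *
for n in ["top","scene"]:
    p,d=env.grab_frame(n); cv2.imwrite(f"pics/{n}0.png",p); np.savez(f"{n}0.npz",p=p,d=d)
    c=env.camera_params(n); print({k:(np.round(v,3).tolist() if hasattr(v,'shape') or isinstance(v,list) else v) for k,v in c.items()})
print(env.camera_params("wrist"), env.state())
E
```

```text
pics
{'camera_matrix': [[469.841, 0.0, 275.936], [0.0, 469.841, 208.259], [0.0, 0.0, 1.0]], 'cam_to_world': [[0.013, 0.98, -0.196, 321.529], [-1.0, 0.013, -0.002, -18.883], [0.001, 0.196, 0.981, 1259.777], [0.0, 0.0, 0.0, 1.0]]}
{'camera_matrix': [[428.709, 0.0, 281.329], [0.0, 428.709, 204.677], [0.0, 0.0, 1.0]], 'cam_to_world': [[-0.65, -0.597, 0.47, 943.969], [0.76, -0.502, 0.413, 343.877], [-0.01, 0.626, 0.78, 715.794], [0.0, 0.0, 0.0, 1.0]]}
{'camera_matrix': array([[343.17592606,   0.        , 282.69522574],
       [  0.        , 343.17592606, 211.19088441],
       [  0.        ,   0.        ,   1.        ]]), 'hand_eye': array([[ 9.99999667e-01,  8.16498293e-04,  2.82126415e-06,
         7.90970542e-01],
       [ 7.85514198e-04, -9.61097763e-01, -2.76207302e-01,
        -7.76906103e+01],
       [-2.22811280e-04,  2.76207212e-01, -9.61098084e-01,
        -1.70700493e+02],
       [ 0.00000000e+00,  0.00000000e+00,  0.00000000e+00,
         1.00000000e+00]])} {'time_s': 0.1, 'qpos': array([-7.48294795e+01,  1.83464473e+01,  8.96979912e+01, -2.27454884e-03,
        7.20427104e+01, -1.14682869e+00]), 'qvel': array([-0.09126841, -0.00966312, -0.1089911 ,  0.1269346 ,  0.06088033,
        0.00858176]), 'effort': array([ 6.36234131e-05, -4.13333631e+01, -2.32508790e+01,  7.28529179e-02,
        4.21567995e-02, -4.51069855e-05]), 'ee_pos': array([ 161.41641361, -551.42528246,  213.22934432]), 'ee_rot': array([ 1.79999582e+02,  8.71747670e-02, -7.36819482e+01]), 'force': array([-0.68789518, -0.27815305,  0.49808698]), 'torque': array([-0.01870363, -0.02005557, -0.05212363]), 'gripper_width': 91.34588271970878}
```

View pics/top0.png

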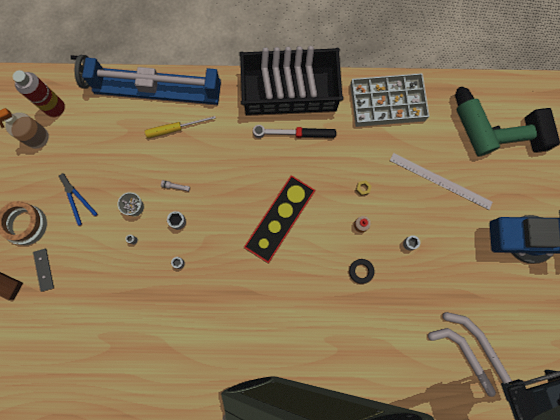

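View pics/scene0.png

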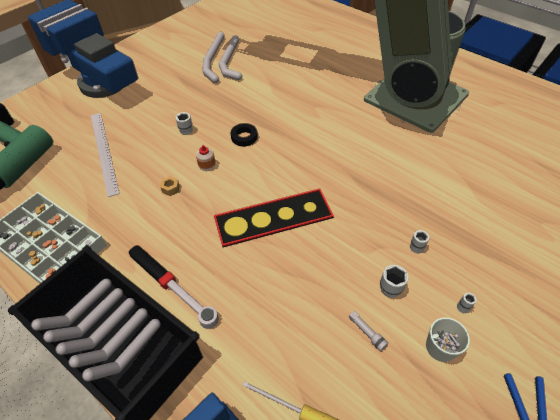

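Top view: tray centre near (280,220), with its largest disc at (296,194) and smallest at (263,243). The sockets look like 32 at (176,220), 14 at (130,239), 19 at (177,263) and 24 at (412,242). The cup is at (130,204) and the bottle at (361,224).

```bash
cat >> h.py <<'E'
def ray(n,uv,z,T=None):
    c=env.camera_params(n); K=c["camera_matrix"]; T=c["cam_to_world"] if T is None else T
    uv=np.atleast_2d(uv).astype(float)
    d=np.c_[(uv[:,0]-K[0,2])/K[0,0],-(uv[:,1]-K[1,2])/K[1,1],-np.ones(len(uv))]@T[:3,:3].T
    o=T[:3,3]; return o+d*((z-o[2])/d[:,2])[:,None]
def cloud(n,d,T=None):
    c=env.camera_params(n); K=c["camera_matrix"]; T=c["cam_to_world"] if T is None else T
    v,u=np.indices(d.shape); P=np.stack([(u-K[0,2])/K[0,0]*d,-(v-K[1,2])/K[1,1]*d,-d],-1)
    return P@T[:3,:3].T+T[:3,3]
def wristT():
    from scipy.spatial.transform import Rotation as R
    s=env.state(); T=np.eye(4); T[:3,:3]=R.from_euler("xyz",s["ee_rot"],degrees=True).as_matrix(); T[:3,3]=s["ee_pos"]
    return T@env.camera_params("wrist")["hand_eye"], T
def blobs(m,amin=8,amax=4000):
    n,l,st,ce=cv2.connectedComponentsWithStats(m.astype(np.uint8))
    return [(l==i,ce[i],st[i]) for i in range(1,n) if amin<=st[i,4]<=amax]
E
python3 - <<'E'
from h import *
for n in ["top"]:
    f=np.load(n+"0.npz"); p,d=f["p"],f["d"]; C=cloud(n,d)
    print("bench z",np.median(C[150:280,100:420,2]))
    m=(C[...,2]>18)&(d>0)
    for b,ce,st in blobs(m):
        if not(90<ce[0]<450 and 160<ce[1]<300):continue
        z=np.percentile(C[b][:,2],85); t=b&(C[...,2]>z-8); v,u=np.nonzero(t)
        mn,r=cv2.minEnclosingCircle(np.c_[u,v].astype(np.float32)); w=ray(n,mn,z)[0]
        print(n,ce.round(),st[4],"z",z.round(1),w.round(1),"diam",round(2*r*2.65))
    hsv=cv2.cvtColor(p,cv2.COLOR_BGR2HSV)
    y=cv2.inRange(hsv,(22,120,120),(38,255,255))>0
    for b,ce,st in blobs(y):
        if 240<ce[0]<320 and 170<ce[1]<270: print("disc",ce.round(1),st[4],ray(n,ce,4)[0].round(1))
E
```

```text
bench z 0.41862214255570507
top [165. 184.] 34 z 23.2 [633.7 283.6  23.2] diam 27
top [361. 182.] 13 z 21.9 [ 645.4 -245.9   21.9] diam 14
top [364. 188.] 62 z 22.0 [ 630.  -252.5   22. ] diam 39
top [129. 204.] 399 z 50.9 [571.4 370.7  50.9] diam 63
top [176. 220.] 262 z 50.3 [530.3 246.9  50.3] diam 45
top [362. 224.] 203 z 49.8 [ 529.  -242.9   49.8] diam 34
top [130. 239.] 76 z 38.5 [479.  366.4  38.5] diam 24
top [411. 243.] 184 z 44.4 [ 480.3 -371.9   44.4] diam 39
top [177. 263.] 122 z 40.1 [419.3 239.   40.1] diam 31
top [361. 271.] 201 z 22.1 [ 405.7 -242.8   22.1] diam 67
disc [295.5 193.7] 234 [614.5 -69.7   4. ]
disc [284.9 209.9] 166 [568.8 -41.4   4. ]
disc [274.4 226.4] 114 [523.  -13.2   4. ]
disc [263.3 243.1] 71 [477.1  15.8   4. ]
```

Heights and diameters match all four sockets (38.5, 40.1, 44.4 and 50.3 mm high), and the disc pitch comes out at 53.8 mm. The row runs at -31.9°, so I'll keep the jaws at yaw 58.1°, across the row, for every pick and place.

```bash
cat >> h.py <<'E'
def go(*xyz,yaw=58.1):
    s=env.state(); _,T=wristT(); print("shift mm",(T[:3,:3].T@(np.array(xyz)-s["ee_pos"])).round(1),"roll",round(s["ee_rot"][2]-yaw,1))
E
python3 -c "
from h import *
go(480.3,-371.9,120)"
```

```text
shift mm [ -82.6 -356.5   93.4] roll -131.8
```

```bash
python3 -m pendant '[{"xyz":[-0.005,-0.022,0.0],"roll":-10,"jaw":0},{"xyz":[-0.015,-0.062,0.0],"roll":-20,"jaw":0},{"xyz":[-0.027,-0.115,0.0],"roll":-30,"jaw":0},{"xyz":[-0.039,-0.170,0.0],"roll":-40,"jaw":0},{"xyz":[-0.051,-0.22,0.0],"roll":-50,"jaw":0},{"xyz":[-0.063,-0.27,0.0],"roll":-60,"jaw":0},{"xyz":[-0.075,-0.32,0.01],"roll":-70,"jaw":0},{"xyz":[-0.0826,-0.3565,0.02],"roll":-80,"jaw":0}]' 40; python3 -c "
from h import *
go(480.3,-371.9,120)"
```

```text
time_s: 1.1
ee_pos: [482.1, -370.9, 193.3]
ee_rot: [-180.0, 0.0, 6.7]
force: [-0.0, -0.7, -0.3]
gripper_width: 91.1
shift mm [-1.9  0.8 73.3] roll -51.4
```

```bash
python3 -m pendant '[{"xyz":[0,0,0.01],"roll":-10,"jaw":0},{"xyz":[0,0,0.02],"roll":-20,"jaw":0},{"xyz":[-0.001,0,0.035],"roll":-30,"jaw":0},{"xyz":[-0.0015,0.0005,0.05],"roll":-40,"jaw":0},{"xyz":[-0.0015,0.0005,0.065],"roll":-50,"jaw":0},{"xyz":[-0.0015,0.0005,0.073],"roll":-51.5,"jaw":0},{"xyz":[-0.0015,0.0005,0.073],"roll":-51.5,"jaw":0},{"xyz":[-0.0015,0.0005,0.073],"roll":-51.5,"jaw":0}]'; python3 - <<'E'
from h import *
go(480.3,-371.9,11)
T,_=wristT(); p,d=env.grab_frame("wrist"); cv2.imwrite("pics/w1.png",p)
C=cloud("wrist",d,T)
for b,ce,st in blobs((C[...,2]>18)&(d>0),200,60000):
    q=C[b]; z=np.percentile(q[:,2],85); q=q[q[:,2]>z-6]; print(ce.round(),st[4],z.round(1),(q.min(0)/2+q.max(0)/2).round(1),np.ptp(q,0).round(1))
E
```

```text
time_s: 2.1
ee_pos: [479.3, -373.3, 121.5]
ee_rot: [179.9, 0.0, 57.7]
force: [-0.5, 0.7, 0.0]
gripper_width: 91.3
shift mm [ 1.800e+00 -1.000e-01  1.105e+02] roll -0.4
[15. 14.] 897 21.8 [ 254.6 -455.4   20.8] [19.  37.9  5.7]
[380.  42.] 3892 19.8 [ 408.5 -246.    19.8] [64.5 64.4  3.6]
[28. 80.] 1537 21.9 [ 292.1 -483.7   21. ] [24.6 57.6  6. ]
[456. 185.] 2679 50.2 [ 531.9 -247.6   53.9] [21.7 21.9 19.2]
[284. 220.] 1957 44.2 [ 482.4 -375.3   42.1] [35.7 35.9  7.6]
```

View pics/w1.png

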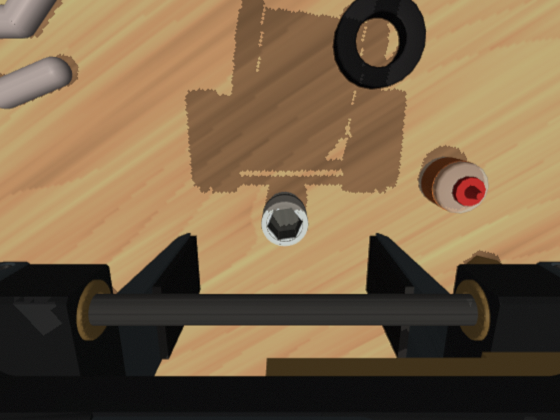

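The wrist view shows the socket at (285,224), centred between the fingers, with the bottle well clear at (470,190). The wrist measurement is (482.4,-375.3) with a 35.8 mm diameter, so I'll use that.

```bash
python3 -c "
from h import *
go(482.4,-375.3,11)"
python3 -m pendant '[{"xyz":[0,0.0035,0.03],"roll":0,"jaw":0},{"xyz":[0,0.0035,0.06],"roll":0,"jaw":0},{"xyz":[0,0.0035,0.09],"roll":0,"jaw":0},{"xyz":[0,0.0035,0.105],"roll":0,"jaw":0},{"xyz":[0,0.0035,0.110],"roll":0,"jaw":0.1},{"xyz":[0,0.0035,0.110],"roll":0,"jaw":1},{"xyz":[0,0.0035,0.110],"roll":0,"jaw":1},{"xyz":[0,0.0035,0.110],"roll":0,"jaw":1}]'
```

```text
shift mm [ -0.    3.5 110.6] roll -0.3
time_s: 3.15
ee_pos: [482.5, -375.3, 11.8]
ee_rot: [179.9, 0.0, 57.8]
force: [0.1, -0.1, 0.6]
gripper_width: 54.6
```

```bash
python3 -m pendant '[{"xyz":[0,0,0],"roll":0,"jaw":1},{"xyz":[0,0,0],"roll":0,"jaw":1},{"xyz":[0,0,0],"roll":0,"jaw":1},{"xyz":[0,0,0],"roll":0,"jaw":1},{"xyz":[0,0,-0.01],"roll":0,"jaw":1},{"xyz":[0,0,-0.03],"roll":0,"jaw":1},{"xyz":[0,0,-0.06],"roll":0,"jaw":1},{"xyz":[0,0,-0.09],"roll":0,"jaw":1}]'; python3 -c "
from h import *
go(568.8,-41.4,110)"
```

```text
time_s: 4.15
ee_pos: [481.5, -375.0, 101.6]
ee_rot: [-179.9, 0.0, 57.8]
force: [0.5, -0.4, -2.4]
gripper_width: 34.9
shift mm [ 328.9 -103.8   -8.4] roll -0.3
```

```bash
python3 -c "
from h import *
go(439,40,140)"
```

```text
shift mm [ 328.6 -257.   -38.3] roll -0.3
```

```bash
python3 -m pendant '[{"xyz":[0.02,-0.015,-0.015],"roll":0,"jaw":1},{"xyz":[0.06,-0.045,-0.03],"roll":0,"jaw":1},{"xyz":[0.105,-0.082,-0.04],"roll":0,"jaw":1},{"xyz":[0.15,-0.117,-0.04],"roll":0,"jaw":1},{"xyz":[0.195,-0.152,-0.04],"roll":0,"jaw":1},{"xyz":[0.24,-0.188,-0.04],"roll":0,"jaw":1},{"xyz":[0.28,-0.22,-0.04],"roll":0,"jaw":1},{"xyz":[0.31,-0.243,-0.04],"roll":0,"jaw":1}]'
python3 -m pendant '[{"xyz":[0.015,-0.012,0],"roll":0,"jaw":1},{"xyz":[0.019,-0.014,0],"roll":0,"jaw":1},{"xyz":[0.019,-0.014,0],"roll":0,"jaw":1},{"xyz":[0.019,-0.014,0],"roll":0,"jaw":1},{"xyz":[0.019,-0.014,0],"roll":0,"jaw":1},{"xyz":[0.019,-0.014,0],"roll":0,"jaw":1},{"xyz":[0.019,-0.014,0],"roll":0,"jaw":1},{"xyz":[0.019,-0.014,0],"roll":0,"jaw":1}]'
python3 - <<'E'
from h import *
T,_=wristT(); p,d=env.grab_frame("wrist"); cv2.imwrite("pics/w2.png",p)
hsv=cv2.cvtColor(p,cv2.COLOR_BGR2HSV); y=cv2.inRange(hsv,(22,120,90),(38,255,255))>0
for b,ce,st in blobs(y,200,20000): 
    v,u=np.nonzero(b); W=ray("wrist",np.c_[u,v],4,T); print(ce.round(),st[4],W.mean(0).round(1),np.ptp(W,0).round(1))
E
```

```text
time_s: 5.15
ee_pos: [440.7, 18.4, 141.2]
ee_rot: [180.0, 0.0, 57.9]
force: [0.5, 0.9, -2.6]
gripper_width: 35.1
time_s: 6.15
ee_pos: [439.7, 40.3, 140.9]
ee_rot: [180.0, 0.0, 57.8]
force: [0.6, 0.5, -2.8]
gripper_width: 35.0
[284. 343.] 996 [570.9 -42.3   4. ] [41.  41.1  0. ]
```

View pics/w2.png

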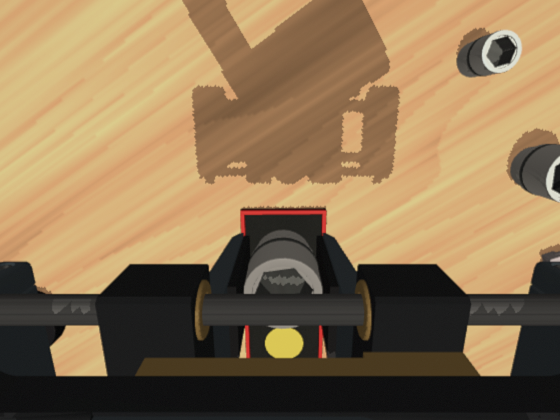

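The wrist view shows the tray, with disc_24 at (284,343) below the held socket. It measures (570.9,-42.3) and 41 mm across, which is 2 mm from the top-camera result.

```bash
python3 -c "
from h import *
go(570.5,-42,16.3)"
```

```text
shift mm [-1.000e-01  1.545e+02  1.246e+02] roll -0.3
```

```bash
python3 -m pendant '[{"xyz":[0,0.02,0.0],"roll":0,"jaw":1},{"xyz":[0,0.06,0.0],"roll":0,"jaw":1},{"xyz":[0,0.105,0.0],"roll":0,"jaw":1},{"xyz":[0,0.145,0.02],"roll":0,"jaw":1},{"xyz":[0,0.1545,0.05],"roll":0,"jaw":1},{"xyz":[0,0.1545,0.08],"roll":0,"jaw":1},{"xyz":[0,0.1545,0.1],"roll":0,"jaw":1},{"xyz":[0,0.1545,0.11],"roll":0,"jaw":1}]'; python3 -c "
from h import *
go(570.5,-42,16)"
```

```text
time_s: 7.2
ee_pos: [570.9, -42.7, 29.4]
ee_rot: [-179.9, 0.0, 57.8]
force: [0.2, -0.7, -2.4]
gripper_width: 35.2
shift mm [ 0.4 -0.7 13.4] roll -0.3
```

```bash
python3 -m pendant '[{"xyz":[0,0,0.005],"roll":0,"jaw":1},{"xyz":[0,0,0.01],"roll":0,"jaw":1},{"xyz":[0,0,0.013],"roll":0,"jaw":1},{"xyz":[0,0,0.013],"roll":0,"jaw":1},{"xyz":[0,0,0.013],"roll":0,"jaw":0.5},{"xyz":[0,0,0.013],"roll":0,"jaw":0.3},{"xyz":[0,0,0.013],"roll":0,"jaw":0.2},{"xyz":[0,0,0.013],"roll":0,"jaw":0.2}]'; python3 -c "
from h import *
go(530.3,246.9,130)"
```

```text
time_s: 8.2
ee_pos: [570.6, -41.9, 18.1]
ee_rot: [180.0, -0.0, 57.8]
force: [-0.8, 0.5, 0.6]
gripper_width: 71.7
shift mm [ 223.  -187.9 -111.9] roll -0.3
```

```bash
python3 -m pendant '[{"xyz":[0,0,-0.03],"roll":0,"jaw":0.2},{"xyz":[0,0,-0.08],"roll":0,"jaw":0.1},{"xyz":[0.02,-0.017,-0.11],"roll":0,"jaw":0},{"xyz":[0.06,-0.05,-0.112],"roll":0,"jaw":0},{"xyz":[0.105,-0.088,-0.112],"roll":0,"jaw":0},{"xyz":[0.15,-0.125,-0.112],"roll":0,"jaw":0},{"xyz":[0.19,-0.16,-0.112],"roll":0,"jaw":0},{"xyz":[0.223,-0.188,-0.112],"roll":0,"jaw":0}]'
cat >> h.py <<'E'
def look():
    T,_=wristT(); p,d=env.grab_frame("wrist")
    C=cloud("wrist",d,T)
    for b,ce,st in blobs((C[...,2]>18)&(C[...,2]<75)&(d>0),200,60000):
        q=C[b]; z=np.percentile(q[:,2],85); q=q[q[:,2]>z-6]; print(ce.round(),st[4],z.round(1),(q.min(0)/2+q.max(0)/2).round(1),np.ptp(q,0).round(1))
    return p
E
python3 - <<'E'
from h import *
look(); go(530.3,246.9,13)
E
```

```text
time_s: 9.2
ee_pos: [529.5, 249.0, 130.0]
ee_rot: [180.0, -0.0, 57.9]
force: [1.4, 0.3, 0.1]
gripper_width: 91.2
[383.  79.] 969 38.1 [482.4 365.1  35.8] [21.9 21.8  7.5]
[195. 102.] 1503 40.0 [421.9 238.5  37.9] [28.7 29.   7.4]
[450. 182.] 5389 51.4 [573.3 368.6  49.8] [61.7 61.3  8.7]
[283. 219.] 2817 49.9 [532.9 246.2  48. ] [43.6 43.6  8. ]
shift mm [ -5.7   5.  117. ] roll -0.1
```

All sockets measured, with the sizes correct: 14 at (482.4,365.1), 19 at (421.9,238.5) and 32 at (532.9,246.2).

```bash
python3 -m pendant '[{"xyz":[0,0,0.01],"roll":0,"jaw":0},{"xyz":[0,0,0.02],"roll":0,"jaw":0},{"xyz":[0,0,0.03],"roll":0,"jaw":0},{"xyz":[0,0,0.04],"roll":0,"jaw":0},{"xyz":[0,0,0.04],"roll":0,"jaw":0},{"xyz":[0,0,0.04],"roll":0,"jaw":0},{"xyz":[0,0,0.04],"roll":0,"jaw":0},{"xyz":[0,0,0.04],"roll":0,"jaw":0}]'; python3 -c "
from h import *
go(532.9,246.2,13)"
```

```text
time_s: 10.25
ee_pos: [530.3, 247.1, 90.3]
ee_rot: [180.0, -0.0, 57.8]
force: [-0.3, -0.3, -0.0]
gripper_width: 91.2
shift mm [ 0.6  2.6 77.3] roll -0.3
```

```bash
python3 -m pendant '[{"xyz":[0.0005,0.0025,0.03],"roll":0,"jaw":0},{"xyz":[0.0005,0.0025,0.06],"roll":0,"jaw":0},{"xyz":[0.0005,0.0025,0.072],"roll":0,"jaw":0},{"xyz":[0.0005,0.0025,0.077],"roll":0,"jaw":0},{"xyz":[0.0005,0.0025,0.077],"roll":0,"jaw":1},{"xyz":[0.0005,0.0025,0.077],"roll":0,"jaw":1},{"xyz":[0.0005,0.0025,0.077],"roll":0,"jaw":1},{"xyz":[0.0005,0.0025,0.077],"roll":0,"jaw":1}]' 50
python3 -m pendant '[{"xyz":[0,0,0],"roll":0,"jaw":1},{"xyz":[0,0,0],"roll":0,"jaw":1},{"xyz":[0,0,0],"roll":0,"jaw":1},{"xyz":[0,0,-0.01],"roll":0,"jaw":1},{"xyz":[0,0,-0.03],"roll":0,"jaw":1},{"xyz":[0,0,-0.06],"roll":0,"jaw":1},{"xyz":[0,0,-0.1],"roll":0,"jaw":1},{"xyz":[0,0,-0.12],"roll":0,"jaw":1}]'; python3 -c "
from h import *
go(616.4,-70.4,110)"
```

```text
time_s: 11.25
ee_pos: [532.8, 246.1, 13.3]
ee_rot: [180.0, -0.0, 57.8]
force: [0.1, 0.2, 0.4]
gripper_width: 54.1
time_s: 12.25
ee_pos: [532.4, 245.7, 134.8]
ee_rot: [180.0, -0.0, 57.8]
force: [0.3, -0.0, -4.7]
gripper_width: 43.1
shift mm [-222.8  239.4   25. ] roll -0.3
```

```bash
python3 -m pendant '[{"xyz":[-0.015,0.016,0],"roll":0,"jaw":1},{"xyz":[-0.045,0.048,0],"roll":0,"jaw":1},{"xyz":[-0.08,0.086,0],"roll":0,"jaw":1},{"xyz":[-0.115,0.124,0],"roll":0,"jaw":1},{"xyz":[-0.15,0.161,0],"roll":0,"jaw":1},{"xyz":[-0.18,0.193,0],"roll":0,"jaw":1},{"xyz":[-0.207,0.222,0.01],"roll":0,"jaw":1},{"xyz":[-0.223,0.2395,0.025],"roll":0,"jaw":1}]'
python3 -m pendant '[{"xyz":[0,0,0.01],"roll":0,"jaw":1},{"xyz":[0,0,0.03],"roll":0,"jaw":1},{"xyz":[0,0,0.05],"roll":0,"jaw":1},{"xyz":[0,0,0.06],"roll":0,"jaw":1},{"xyz":[0,0,0.06],"roll":0,"jaw":1},{"xyz":[0,0,0.06],"roll":0,"jaw":1},{"xyz":[0,0,0.06],"roll":0,"jaw":1},{"xyz":[0,0,0.06],"roll":0,"jaw":1}]'
python3 -c "
from h import *
go(616.4,-70.4,17.5)"
```

```text
time_s: 13.25
ee_pos: [615.5, -73.1, 106.3]
ee_rot: [-179.9, 0.1, 57.7]
force: [-0.4, 0.6, -4.3]
gripper_width: 43.3
time_s: 14.25
ee_pos: [616.8, -70.3, 48.5]
ee_rot: [179.9, -0.0, 57.8]
force: [-0.9, -0.0, -4.7]
gripper_width: 43.1
shift mm [-0.3 -0.3 31. ] roll -0.3
```

```bash
python3 -m pendant '[{"xyz":[0,0,0.01],"roll":0,"jaw":1},{"xyz":[0,0,0.02],"roll":0,"jaw":1},{"xyz":[0,0,0.027],"roll":0,"jaw":1},{"xyz":[0,0,0.031],"roll":0,"jaw":1},{"xyz":[0,0,0.031],"roll":0,"jaw":1},{"xyz":[0,0,0.031],"roll":0,"jaw":0.4},{"xyz":[0,0,0.031],"roll":0,"jaw":0.2},{"xyz":[0,0,0.031],"roll":0,"jaw":0.1}]'; python3 -c "
from h import *
go(482.4,365.1,120)"
```

```text
time_s: 15.25
ee_pos: [617.0, -70.3, 17.2]
ee_rot: [179.9, -0.0, 57.8]
force: [0.7, -0.4, -0.4]
gripper_width: 70.3
shift mm [ 296.9 -345.7 -103.1] roll -0.3
```

```bash
python3 -m pendant '[{"xyz":[0,0,-0.02],"roll":0,"jaw":0.1},{"xyz":[0,0,-0.06],"roll":0,"jaw":0.1},{"xyz":[0,0,-0.1],"roll":0,"jaw":0},{"xyz":[0.02,-0.023,-0.105],"roll":0,"jaw":0},{"xyz":[0.055,-0.064,-0.105],"roll":0,"jaw":0},{"xyz":[0.09,-0.105,-0.105],"roll":0,"jaw":0},{"xyz":[0.13,-0.151,-0.105],"roll":0,"jaw":0},{"xyz":[0.17,-0.198,-0.105],"roll":0,"jaw":0}]'
python3 -m pendant '[{"xyz":[0.04,-0.046,0],"roll":0,"jaw":0},{"xyz":[0.075,-0.087,0],"roll":0,"jaw":0},{"xyz":[0.105,-0.122,0],"roll":0,"jaw":0},{"xyz":[0.122,-0.142,0],"roll":0,"jaw":0},{"xyz":[0.127,-0.148,0],"roll":0,"jaw":0},{"xyz":[0.127,-0.148,0],"roll":0,"jaw":0},{"xyz":[0.127,-0.148,0],"roll":0,"jaw":0},{"xyz":[0.127,-0.148,0],"roll":0,"jaw":0}]'
python3 -c "
from h import *
go(482.4,365.1,9); look()"
```

```text
time_s: 16.25
ee_pos: [539.1, 180.8, 122.2]
ee_rot: [179.9, -0.1, 57.8]
force: [0.7, 0.1, -0.4]
gripper_width: 91.3
time_s: 17.25
ee_pos: [482.3, 364.4, 122.0]
ee_rot: [180.0, 0.0, 57.7]
force: [0.4, 0.8, -0.2]
gripper_width: 91.0
shift mm [  0.7  -0.3 113. ] roll -0.4
[285. 213.] 752 38.1 [482.2 365.3  36. ] [21.9 21.7  7.6]
[113. 233.] 1494 39.9 [421.5 238.6  37.8] [28.8 29.9  7.7]
[340. 279.] 1318 50.4 [549.7 372.8  49.3] [14.8 41.1  9.8]
[348. 333.] 900 52.0 [587.1 360.9  50. ] [34.6 45.5  8.1]
```

```bash
python3 -m pendant '[{"xyz":[0.0005,0,0.02],"roll":0,"jaw":0.3},{"xyz":[0.0005,0,0.05],"roll":0,"jaw":0.3},{"xyz":[0.0005,0,0.08],"roll":0,"jaw":0.3},{"xyz":[0.0005,0,0.1],"roll":0,"jaw":0.3},{"xyz":[0.0005,0,0.11],"roll":0,"jaw":0.3},{"xyz":[0.0005,0,0.113],"roll":0,"jaw":0.3},{"xyz":[0.0005,0,0.113],"roll":0,"jaw":0.3},{"xyz":[0.0005,0,0.113],"roll":0,"jaw":1}]' 40
python3 -m pendant '[{"xyz":[0,0,0],"roll":0,"jaw":1},{"xyz":[0,0,0],"roll":0,"jaw":1},{"xyz":[0,0,0],"roll":0,"jaw":1},{"xyz":[0,0,0],"roll":0,"jaw":1},{"xyz":[0,0,0],"roll":0,"jaw":1},{"xyz":[0,0,0],"roll":0,"jaw":1},{"xyz":[0,0,0],"roll":0,"jaw":1},{"xyz":[0,0,-0.01],"roll":0,"jaw":1}]'; python3 -c "
from h import *
go(479.1,15,100)"
```

```text
time_s: 18.3
ee_pos: [482.6, 366.2, 9.8]
ee_rot: [180.0, -0.1, 57.8]
force: [-0.8, -0.2, 0.2]
gripper_width: 56.5
time_s: 19.3
ee_pos: [481.3, 365.2, 18.3]
ee_rot: [-180.0, 0.1, 57.8]
force: [0.6, -0.5, -1.4]
gripper_width: 21.5
shift mm [-297.8  184.6  -81. ] roll -0.3
```

```bash
python3 -m pendant '[{"xyz":[0,0,-0.03],"roll":0,"jaw":1},{"xyz":[-0.01,0.006,-0.07],"roll":0,"jaw":1},{"xyz":[-0.04,0.025,-0.08],"roll":0,"jaw":1},{"xyz":[-0.085,0.053,-0.08],"roll":0,"jaw":1},{"xyz":[-0.135,0.084,-0.08],"roll":0,"jaw":1},{"xyz":[-0.185,0.115,-0.08],"roll":0,"jaw":1},{"xyz":[-0.23,0.143,-0.08],"roll":0,"jaw":1},{"xyz":[-0.265,0.164,-0.08],"roll":0,"jaw":1}]'
python3 -m pendant '[{"xyz":[-0.02,0.012,0],"roll":0,"jaw":1},{"xyz":[-0.033,0.02,0],"roll":0,"jaw":1},{"xyz":[-0.033,0.02,0.02],"roll":0,"jaw":1},{"xyz":[-0.033,0.02,0.04],"roll":0,"jaw":1},{"xyz":[-0.033,0.02,0.05],"roll":0,"jaw":1},{"xyz":[-0.033,0.02,0.05],"roll":0,"jaw":1},{"xyz":[-0.033,0.02,0.05],"roll":0,"jaw":1},{"xyz":[-0.033,0.02,0.05],"roll":0,"jaw":1}]'
python3 -c "
from h import *
go(479.1,15,14)"
```

```text
time_s: 20.3
ee_pos: [479.4, 52.1, 99.5]
ee_rot: [180.0, 0.0, 57.8]
force: [-0.2, 0.4, -0.5]
gripper_width: 21.0
time_s: 21.3
ee_pos: [479.7, 15.7, 49.6]
ee_rot: [179.9, -0.0, 57.8]
force: [0.1, -0.1, -0.7]
gripper_width: 21.3
shift mm [-0.9 -0.1 35.6] roll -0.3
```

```bash
python3 -m pendant '[{"xyz":[0,0,0.01],"roll":0,"jaw":1},{"xyz":[0,0,0.02],"roll":0,"jaw":1},{"xyz":[0,0,0.03],"roll":0,"jaw":1},{"xyz":[0,0,0.0355],"roll":0,"jaw":1},{"xyz":[0,0,0.0355],"roll":0,"jaw":1},{"xyz":[0,0,0.0355],"roll":0,"jaw":0.6},{"xyz":[0,0,0.0355],"roll":0,"jaw":0.4},{"xyz":[0,0,0.0355],"roll":0,"jaw":0.3}]'; python3 -c "
from h import *
go(421.6,238.6,120)"
```

```text
time_s: 22.3
ee_pos: [479.2, 15.6, 13.5]
ee_rot: [180.0, -0.0, 57.8]
force: [-0.6, 0.5, 0.2]
gripper_width: 48.5
shift mm [ 158.1 -167.5 -106.6] roll -0.3
```

```bash
python3 -m pendant '[{"xyz":[0,0,-0.02],"roll":0,"jaw":0.2},{"xyz":[0,0,-0.06],"roll":0,"jaw":0.2},{"xyz":[0.01,-0.01,-0.09],"roll":0,"jaw":0.2},{"xyz":[0.04,-0.042,-0.1],"roll":0,"jaw":0.2},{"xyz":[0.08,-0.085,-0.1],"roll":0,"jaw":0.2},{"xyz":[0.12,-0.127,-0.1],"roll":0,"jaw":0.2},{"xyz":[0.15,-0.159,-0.1],"roll":0,"jaw":0.2},{"xyz":[0.158,-0.1675,-0.1],"roll":0,"jaw":0.2}]'
python3 -m pendant '[{"xyz":[0,0,0.01],"roll":0,"jaw":0.2},{"xyz":[0,0,0.02],"roll":0,"jaw":0.2},{"xyz":[0,0,0.03],"roll":0,"jaw":0.2},{"xyz":[0,0,0.03],"roll":0,"jaw":0.2},{"xyz":[0,0,0.03],"roll":0,"jaw":0.2},{"xyz":[0,0,0.03],"roll":0,"jaw":0.2},{"xyz":[0,0,0.03],"roll":0,"jaw":0.2},{"xyz":[0,0,0.03],"roll":0,"jaw":0.2}]'
python3 -c "
from h import *
go(421.6,238.6,9.5);look()"
```

```text
time_s: 23.3
ee_pos: [420.8, 240.5, 113.5]
ee_rot: [180.0, -0.0, 58.0]
force: [-0.7, -0.1, -0.3]
gripper_width: 72.8
time_s: 24.3
ee_pos: [421.6, 238.6, 83.6]
ee_rot: [180.0, -0.0, 57.8]
force: [0.8, -1.3, 0.4]
gripper_width: 73.1
shift mm [-0.   0.  74.1] roll -0.3
[284. 231.] 1728 40.1 [421.6 238.1  38.2] [29.2 29.3  8.1]
```

```bash
python3 -m pendant '[{"xyz":[0,0,0.02],"roll":0,"jaw":0.2},{"xyz":[0,0,0.045],"roll":0,"jaw":0.2},{"xyz":[0,0,0.065],"roll":0,"jaw":0.2},{"xyz":[0,0,0.074],"roll":0,"jaw":0.2},{"xyz":[0,0,0.074],"roll":0,"jaw":0.2},{"xyz":[0,0,0.074],"roll":0,"jaw":1},{"xyz":[0,0,0.074],"roll":0,"jaw":1},{"xyz":[0,0,0.074],"roll":0,"jaw":1}]' 40
python3 -m pendant '[{"xyz":[0,0,0],"roll":0,"jaw":1},{"xyz":[0,0,0],"roll":0,"jaw":1},{"xyz":[0,0,0],"roll":0,"jaw":1},{"xyz":[0,0,0],"roll":0,"jaw":1},{"xyz":[0,0,0],"roll":0,"jaw":1},{"xyz":[0,0,-0.01],"roll":0,"jaw":1},{"xyz":[0,0,-0.04],"roll":0,"jaw":1},{"xyz":[0,0,-0.09],"roll":0,"jaw":1}]'; python3 -c "
from h import *
go(525,-14,110)"
```

```text
time_s: 25.35
ee_pos: [421.7, 238.7, 9.9]
ee_rot: [180.0, -0.0, 57.8]
force: [1.0, -0.8, -0.5]
gripper_width: 45.9
time_s: 26.35
ee_pos: [420.0, 237.7, 99.3]
ee_rot: [-179.9, 0.2, 57.8]
force: [0.5, 1.2, -1.2]
gripper_width: 27.6
shift mm [-157.1  222.9  -10.5] roll -0.3
```

```bash
python3 -m pendant '[{"xyz":[-0.015,0.021,-0.01],"roll":0,"jaw":1},{"xyz":[-0.04,0.057,-0.01],"roll":0,"jaw":1},{"xyz":[-0.07,0.099,-0.01],"roll":0,"jaw":1},{"xyz":[-0.1,0.142,-0.01],"roll":0,"jaw":1},{"xyz":[-0.125,0.177,-0.01],"roll":0,"jaw":1},{"xyz":[-0.145,0.206,-0.01],"roll":0,"jaw":1},{"xyz":[-0.1565,0.2225,-0.01],"roll":0,"jaw":1},{"xyz":[-0.1565,0.2225,-0.01],"roll":0,"jaw":1}]'
python3 -m pendant '[{"xyz":[0,0,0.01],"roll":0,"jaw":1},{"xyz":[0,0,0.03],"roll":0,"jaw":1},{"xyz":[0,0,0.05],"roll":0,"jaw":1},{"xyz":[0,0,0.06],"roll":0,"jaw":1},{"xyz":[0,0,0.06],"roll":0,"jaw":1},{"xyz":[0,0,0.06],"roll":0,"jaw":1},{"xyz":[0,0,0.06],"roll":0,"jaw":1},{"xyz":[0,0,0.06],"roll":0,"jaw":1}]'
python3 -c "
from h import *
go(525,-14,14.2)"
```

```text
time_s: 27.35
ee_pos: [526.5, -13.0, 109.4]
ee_rot: [-180.0, 0.0, 57.7]
force: [-0.3, -0.5, -1.2]
gripper_width: 27.8
time_s: 28.35
ee_pos: [526.7, -12.4, 49.9]
ee_rot: [179.9, -0.0, 57.8]
force: [0.5, 0.8, -1.1]
gripper_width: 27.5
shift mm [-2.3 -0.7 35.7] roll -0.3
```

```bash
python3 -m pendant '[{"xyz":[-0.002,-0.0005,0.01],"roll":0,"jaw":1},{"xyz":[-0.002,-0.0005,0.02],"roll":0,"jaw":1},{"xyz":[-0.002,-0.0005,0.03],"roll":0,"jaw":1},{"xyz":[-0.002,-0.0005,0.0355],"roll":0,"jaw":1},{"xyz":[-0.002,-0.0005,0.0355],"roll":0,"jaw":1},{"xyz":[-0.002,-0.0005,0.0355],"roll":0,"jaw":0.6},{"xyz":[-0.002,-0.0005,0.0355],"roll":0,"jaw":0.4},{"xyz":[-0.002,-0.0005,0.0355],"roll":0,"jaw":0.3}]'; python3 -c "
from h import *
go(600,-70,180)"
```

```text
time_s: 29.35
ee_pos: [525.1, -13.9, 14.0]
ee_rot: [180.0, -0.0, 57.8]
force: [-0.6, 0.0, 0.0]
gripper_width: 53.4
shift mm [  -7.6   93.4 -166. ] roll -0.3
```

```bash
python3 -m pendant '[{"xyz":[0,0,-0.02],"roll":0,"jaw":0.3},{"xyz":[0,0,-0.06],"roll":0,"jaw":0.3},{"xyz":[0,0,-0.11],"roll":0,"jaw":0.2},{"xyz":[0,0.02,-0.15],"roll":0,"jaw":0.1},{"xyz":[0,0.06,-0.166],"roll":0,"jaw":0},{"xyz":[0,0.1,-0.166],"roll":0,"jaw":0},{"xyz":[0,0.14,-0.166],"roll":0,"jaw":0},{"xyz":[0,0.16,-0.166],"roll":0,"jaw":0}]'
python3 -m pendant '[{"xyz":[0,0,0],"roll":0,"jaw":0},{"xyz":[0,0,0],"roll":0,"jaw":0},{"xyz":[0,0,0],"roll":0,"jaw":0},{"xyz":[0,0,0],"roll":0,"jaw":0},{"xyz":[0,0,0],"roll":0,"jaw":0},{"xyz":[0,0,0],"roll":0,"jaw":0},{"xyz":[0,0,0],"roll":0,"jaw":0},{"xyz":[0,0,0],"roll":0,"jaw":0}]'
python3 - <<'E'
from h import *
T,_=wristT(); p=look(); cv2.imwrite("pics/w3.png",p)
hsv=cv2.cvtColor(p,cv2.COLOR_BGR2HSV); y=cv2.inRange(hsv,(20,100,60),(38,255,255))
y[:, :220]=0; y[:,340:]=0
print("tray/disc yellow")
for b,ce,st in blobs(y>0,20,20000):
    v,u=np.nonzero(b); W=ray("wrist",np.c_[u,v],4,T)
    if abs(u.mean()-282)<60:
        (x0,y0),r=cv2.minEnclosingCircle(W[:,:2].astype(np.float32)); print(ce.round(),st[4],round(x0,1),round(y0,1),round(2*r,1))
p2,d=env.grab_frame("top"); C=cloud("top",d)
for b,ce,st in blobs((C[...,2]>18)&(C[...,2]<75)&(d>0)):
    if 90<ce[0]<450 and 160<ce[1]<300:
        z=np.percentile(C[b][:,2],85); v,u=np.nonzero(b&(C[...,2]>z-8)); m,r=cv2.minEnclosingCircle(np.c_[u,v].astype(np.float32)); print("top",z.round(1),ray("top",m,z)[0].round(1),round(2*r*2.65))
E
```

```text
time_s: 30.35
ee_pos: [661.7, -100.2, 179.5]
ee_rot: [180.0, 0.0, 57.8]
force: [0.4, 0.2, 0.2]
gripper_width: 91.2
time_s: 31.35
ee_pos: [660.3, -99.1, 179.9]
ee_rot: [-180.0, 0.0, 57.8]
force: [0.8, 0.1, 0.2]
gripper_width: 91.2
[283.  14.] 1007 43.9 [527.2 -15.3  42. ] [24.9 28.3  8.1]
[14. 49.] 1079 19.6 [ 416.3 -236.6   19.6] [49.5 49.2  3.1]
[283.  78.] 1603 48.1 [571.  -43.2  46.2] [35.4 35.5  8. ]
[283. 143.] 2120 54.0 [615.8 -71.4  52.2] [43.5 43.6  8.1]
[ 78. 166.] 1933 50.0 [ 532.1 -245.9   53.7] [21.4 24.6 19.5]
[454. 238.] 1197 26.3 [791.9  17.6  24.3] [33.7 66.5  8.1]
[141. 249.] 519 19.8 [ 631.8 -255.3   19.6] [33.3 40.3  3.1]
[353. 286.] 432 22.9 [787.5 -93.6  21.3] [21.4 46.6  6.6]
[373. 349.] 760 46.1 [ 854.2 -101.7   50.4] [ 3.9 27.2 20.5]
tray/disc yellow
[288.  28.] 199 524.5 -13.3 34.4
[224.  39.] 27 509.7 -70.6 9.7
[225.  49.] 87 517.3 -73.6 15.5
[232.  73.] 142 537.7 -80.9 22.2
[289.  97.] 112 576.5 -44.2 38.2
[290. 119.] 109 607.3 -62.2 40.8
[331. 170.] 36 667.3 -46.6 13.9
[311. 182.] 45 667.7 -71.1 21.5
[291. 261.] 877 728.1 -140.6 139.7
[231. 256.] 107 692.4 -184.1 36.3
[274. 287.] 38 748.0 -166.4 30.6
[309. 342.] 433 830.3 -171.9 83.1
top 21.6 [631.3 283.9  21.6] 29
top 21.6 [ 630.1 -252.8   21.6] 38
top 50.8 [571.3 370.7  50.8] 63
top 50.2 [ 526.2 -243.    50.2] 35
top 41.9 [476.7  17.   41.9] 20
top 21.9 [ 405.7 -243.3   21.9] 67
```

View pics/w3.png

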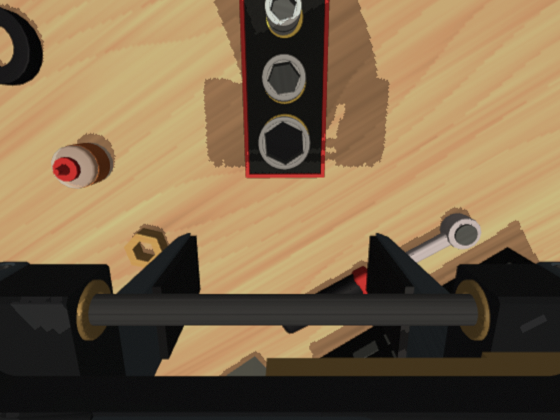

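The wrist view shows the three larger sockets upright on their discs at (283,14), (283,78) and (283,143). Their tops are at 43.9, 48.1 and 54.0 mm, which is the 4 mm floor plus each socket's height. The top camera gives socket_14's top at 41.9 mm, 1.3 mm from its disc.

```bash
python3 -c "
from h import *
env.job_done(); print(env.state()['time_s'])"
```

```text
the job is handed in; nothing more can be done
the job is handed in; nothing more can be done
```

All four sockets are upright in the tray on the discs of their own size, and the job is handed in at about 31 s of the 112 s allowed. I placed them one at a time: 24, 32, 14, then 19.

My last checks:
- **Height and tilt:** socket tops were at 41.9, 43.9, 48.1 and 54.0 mm. That is the 4 mm tray floor plus each socket's height, so all four are seated. Tilt was not measured separately.
- **Centring:** every socket was within about 3 mm of its disc centre, against the 12 mm allowed. Once the sockets were in place, the three larger discs were mostly hidden. For those I compared against disc positions measured earlier. Only disc_24 was measured with both cameras.
- **Camera disagreement:** the top and wrist cameras differed by 2–4 mm on the same points, close to their stated accuracy. I used the wrist readings for the picks. For the discs I shifted the top-camera positions by the difference seen at disc_24.
- **Bottle and cup:** the cup reads the same as at the start. The bottle differs by about 3 mm in the top view and under 2 mm in the wrist view, which I put down to measurement scatter. Both are standing.
- **Gripper:** it was open, about 18 cm above the bench and touching nothing at hand-in.

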